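Load the cap-height gauge and hold its sprung bar at the stop

ROBOT

A 6-joint arm with a two-finger parallel gripper is mounted at the origin on the work surface. World frame = base frame: x ahead of the robot, y to its left, z up, the work surface at z = 0. Lengths are in mm, angles in rad, forces in N, time in s.
With the tool pointing down it reaches from about 275 to 750 mm from the base axis. Payload 10.2 kg.
Tool frame: the origin (TCP) lies at the very end of the fingers, on their centre line; the grasp point (between the pads) lies 19 mm behind it (ctrl.tcp_to_grasp is the distance from the TCP to the grasp point, in mm); z points along the fingers, y is the direction in which the jaws open and shut (so a half turn about z gives the same grasp; the last joint's range is limited). The gripper opens to 85 mm and grips with 20 to 120 N. Pads are 22 mm wide; open, the fingers measure 114 mm over their backs; the gripper's body (76 mm by 85 mm) begins 54 mm behind the grasp point. The pads swing forward as they close: fully open they stand 13 mm farther back than shut.
Start: joints at [-1.472, 0.313, 1.498, -0, 1.331, -0.223], TCP at [166.031, -498.061, 231.294] pointing down, gripper open.
Joint ranges: [-2.94, 2.94], [-0.97, 2.17], [0.19, 2.56], [-1.23, 4.37], [0.02, 3.11], [-2.88, 2.88]. Speed limits (rad/s): [2.39, 2.39, 3.01, 3.14, 3.14, 3.14].

INTERFACE

Orientations are given as a unit quaternion [w, x, y, z].
In Python, from rig import ctrl, cams, job gives the robot as it stands. The module is installed in compiled form; this text tells all that it offers.
- The arm moves only by the tool drive_tool, never from a script. Its arguments are lists of equal length, an entry for each row: "gripper": the opening, from 0 (shut) to 1 (fully open); "dp": the shift along the tool's x, y, z normalised to -1 to 1, where 1 is 0.2 m, a list of three; "twist": the turn about the tool's z normalised to -1 to 1, where 1 is 90 degrees. In form: {"gripper": [gripper, ...], "dp": [[tx, ty, tz], ...], "twist": [twist, ...]}. A call has 1 to 20 rows; each row is the pose to reach, as a shift and turn from the pose commanded when the call began, along the tool's axes at that moment; what a row does not reach only later rows make up. A row lasts 1/10 s, in which the tool goes at most 50 mm and 8.59 degrees, less where a joint would pass 70% of its speed; a pose out of reach is approached as far as the arm can. A call with a number of a shift or a turn outside -1 to 1 is refused whole. A call with a gripper value outside its range is refused whole. The fingers move at their own pace and stop on an object; "newtons" is the grip in N (left out, the last holds). Time passes only in rows, so rows that repeat a pose let the fingers close. It gives the time, the measured TCP pose, the force and the opening at its end, in the units of the state.
- ctrl.sense(): the state, without advancing time (a new reading comes with each control period).
- cams.capture(name): name is "side" or "top"; returns a dict with "pixels" (480x640x3 uint8, red, green, blue), "camera_matrix" (3x3 intrinsics, pixels), "xyz" and "orientation" of the camera in the world. Camera axes: x right, y down, z forward; pixel columns grow to the right and rows downward; lengths in mm; the calibration is good to about 2 mm. A picture is of the moment at which its call begins. There is no depth.
- job.finish_job(): hands the job in, once; it reports no verdict.
The state is a dict: "time_s": time; "joints": joint angles; "dq": joint speeds; "tau": joint torques, N m; "eef_pos": TCP position; "ee_rot": TCP orientation; "force": force on the tool from outside, world axes, zero at the start; "wrist_torque": the same for the moment, N m; "grip_width": opening from 0.0 (shut) to 1.0 (fully open).
Only numpy, scipy, OpenCV 4.12 (cv2) and the standard library are available. Lean on these libraries where they do the work, as an engineer would, in place of code of your own. Each camera call takes 0.05 s, during which the arm holds its last target.

TASK

Take the two blue-capped bottles from the cardboard tray one by one and stand each fully down in its own pocket of the green gauge block (either bottle in either pocket). Then push the gauge's sprung bar with the red handle forward over the caps, until it is fully against its stop, and finish while still holding it there with the gripper: do not let go, or it springs back. Leave the white-capped bottles, the spanner, the tape roll and the steel beaker where they are.

Things in the scene. Friction and masses are not known exactly. Their poses are not given: they have to be found in the camera images.
- blue_1_mid (a point): One of the two bottles to load. A capped glass bottle standing upright in the cardboard tray: body 30 mm in diameter up to 60 mm, BLUE cap 24 mm in diameter from 68 to 90 mm; 90 mm tall in all, about 60 g. This point is on its axis, half-way up (45 mm above its foot); z along its axis, upwards.
- blue_2_mid (a point): The other bottle to load. A capped glass bottle standing upright in the cardboard tray: body 30 mm in diameter up to 60 mm, BLUE cap 24 mm in diameter from 68 to 90 mm; 90 mm tall in all, about 60 g. This point is on its axis, half-way up (45 mm above its foot); z along its axis, upwards.
- gauge: Cap-height gauge, fixed: base plate 95 x 285 x 8 mm; green block 70 x 150 mm (x, y), flat top 36 mm above the bench, two round pockets 70 mm apart along y. Origin on the bench under the block's centre; x forward (away from the robot at yaw 0). Grey pivot post 34 mm in diameter with a coil spring at y = -145 mm; yellow stop post, 12 mm in diameter, 128 mm tall, at x = 16.5, y = -112 mm.
- pocket_a (a point): Centre of the floor of the round pocket on the gauge's +y side. Pocket 35 mm in diameter, 18 mm deep; its mouth is 18 mm above this point, with a 2 mm chamfer. A bottle fully down has its half-way point 45 mm above this.
- pocket_b (a point): The same for the pocket on the gauge's -y side, nearer the pivot.
- handle (a point): Centre of the red handle on the bar: an upright round post 20 mm in diameter rising 54 mm from the bar's top (126 to 180 mm above the bench), 145 mm from the pivot axis. This point is on its axis, 153 mm above the bench, half-way up. It can be pinched from above or pushed.
- bar_hinge (a point): Point on the vertical pivot axis of the sprung swing bar, at the height of the point handle (153 mm). The bar is aluminium, 20 mm wide, 215 mm long from this axis; it sweeps level, underside 114 mm and top 126 mm above the bench, 6 mm above the caps of bottles fully down in the pockets (one not fully down blocks it). x along the bar to its free end, z up.
- gauge_bar (a joint): Angle of the bar, rad. 0 = at rest, swung back towards the robot, clear of the pockets; grows as it is pushed forward, clockwise seen from above. 1.25 = hard against the stop, the bar then along the gauge's +y, over both pockets. A spring returns it to 0: about 2.5 N at the handle at rest, 6 N at the stop.
- white_1_mid (a point): Bystander: capped glass bottle standing upright in the cardboard tray: body 30 mm in diameter up to 60 mm, WHITE cap 24 mm in diameter from 68 to 90 mm; 90 mm tall in all, about 60 g. This point is on its axis, half-way up (45 mm above its foot); z along its axis, upwards.
- white_2_mid (a point): Bystander: capped glass bottle standing upright in the cardboard tray: body 30 mm in diameter up to 60 mm, WHITE cap 24 mm in diameter from 68 to 90 mm; 90 mm tall in all, about 60 g. This point is on its axis, half-way up (45 mm above its foot); z along its axis, upwards.
- white_3_mid (a point): Bystander: capped glass bottle standing upright in the cardboard tray: body 30 mm in diameter up to 60 mm, WHITE cap 24 mm in diameter from 68 to 90 mm; 90 mm tall in all, about 60 g. This point is on its axis, half-way up (45 mm above its foot); z along its axis, upwards.
- spanner: Bystander: small steel spanner lying on the bench behind the gauge. Origin under its middle.
- tape: Bystander: roll of brown tape lying flat, 96 mm in diameter, 30 mm high. Origin centre of its underside.
- beaker: Bystander: open steel beaker 68 mm in diameter, 85 mm tall. Origin centre of its underside.
- tray: Low open cardboard tray, fixed, 190 mm (x) by 270 mm (y), walls 18 mm high and 4 mm thick, floor 4 mm thick. Origin at the centre of its underside. The five bottles stand in it about 80 mm apart from each other in rows along its x and y.
There are look-alikes about, which are no part of the job. What is shaped like the part that bears blue_2_mid but yellow is not meant.

How it is judged (in metres and radians):
On the way, in this order (a step that is already met when the one before it is completed fails the run):
1. one blue-capped bottle stands fully down in a pocket (((horizontal distance between blue_1_mid and pocket_a below 0.008 m and z of blue_1_mid in the frame of pocket_a between 0.04 and 0.0485 m and angle between blue_1_mid's own z axis and vertical below 0.12 rad) or (horizontal distance between blue_2_mid and pocket_b below 0.008 m and z of blue_2_mid in the frame of pocket_b between 0.04 and 0.0485 m and angle between blue_2_mid's own z axis and vertical below 0.12 rad) or (horizontal distance between blue_1_mid and pocket_b below 0.008 m and z of blue_1_mid in the frame of pocket_b between 0.04 and 0.0485 m and angle between blue_1_mid's own z axis and vertical below 0.12 rad) or (horizontal distance between blue_2_mid and pocket_a below 0.008 m and z of blue_2_mid in the frame of pocket_a between 0.04 and 0.0485 m and angle between blue_2_mid's own z axis and vertical below 0.12 rad))), for 0.2 s.
2. both blue-capped bottles stand fully down, one in each pocket ((((horizontal distance between blue_1_mid and pocket_a below 0.008 m and z of blue_1_mid in the frame of pocket_a between 0.04 and 0.0485 m and angle between blue_1_mid's own z axis and vertical below 0.12 rad) and (horizontal distance between blue_2_mid and pocket_b below 0.008 m and z of blue_2_mid in the frame of pocket_b between 0.04 and 0.0485 m and angle between blue_2_mid's own z axis and vertical below 0.12 rad)) or ((horizontal distance between blue_1_mid and pocket_b below 0.008 m and z of blue_1_mid in the frame of pocket_b between 0.04 and 0.0485 m and angle between blue_1_mid's own z axis and vertical below 0.12 rad) and (horizontal distance between blue_2_mid and pocket_a below 0.008 m and z of blue_2_mid in the frame of pocket_a between 0.04 and 0.0485 m and angle between blue_2_mid's own z axis and vertical below 0.12 rad)))), for 0.2 s.
3. the bar is held against its stop by the gripper, over both bottles ((((horizontal distance between blue_1_mid and pocket_a below 0.008 m and z of blue_1_mid in the frame of pocket_a between 0.04 and 0.0485 m and angle between blue_1_mid's own z axis and vertical below 0.12 rad) and (horizontal distance between blue_2_mid and pocket_b below 0.008 m and z of blue_2_mid in the frame of pocket_b between 0.04 and 0.0485 m and angle between blue_2_mid's own z axis and vertical below 0.12 rad)) or ((horizontal distance between blue_1_mid and pocket_b below 0.008 m and z of blue_1_mid in the frame of pocket_b between 0.04 and 0.0485 m and angle between blue_1_mid's own z axis and vertical below 0.12 rad) and (horizontal distance between blue_2_mid and pocket_a below 0.008 m and z of blue_2_mid in the frame of pocket_a between 0.04 and 0.0485 m and angle between blue_2_mid's own z axis and vertical below 0.12 rad))) and value of joint gauge_bar above 1.2 rad and contact force between the fingers and gauge_bar above 1.5 N), for 0.5 s.
At the end, for the whole second after the job is handed in: Both blue-capped bottles stand upright (within 0.12 rad) and fully down (within 3.5 mm) in separate pockets, and the gripper's fingers are still holding the bar within 0.05 rad of its stop (joint above 1.20), pressing it with more than 1.5 N (all of step 3); the arm keeps its last pose, push and grip.
It fails at once if a white-capped bottle is moved by more than 30 mm or knocked over (distance of any of white_1_mid, white_2_mid, white_3_mid from where it was at the start of the episode above 0.03 m or angle between any of white_1_mid, white_2_mid, white_3_mid's own z axis and vertical above 0.5 rad).
It fails at once if the spanner, tape roll or beaker is moved by more than 30 mm (distance of any of spanner, tape, beaker from where it was at the start of the episode above 0.03 m).
It also fails if it takes over 69 s, if anything falls off the work surface, if the arm or the gripper's body presses on something with over 40 N, if the wrist force passes 120 N, or if a joint passes its speed limit or range.

## Working session

There is one attempt and no reset: what is moved stays moved. The work goes in short steps, Python scripts to look and compute and a tool call to move; the robot and the scene stay as the last step left them, time stands still between calls to the robot, and variables do not carry over. Pictures are saved under pics/ and viewed, and the job is handed in when it is done.

Besides the shell and the picture viewer there is one more tool, called after ">>>" as name(argument=value, ...), one argument or row to a line, values as JSON. drive_tool: Moves the arm, as the interface text tells. Scaled input: -1 to 1 covers 0.2 m each way for a shift and 90 degrees each way for a turn. Its arguments: {"type":"object","properties":{"gripper":{"type":"array","items":{"type":"number"}},"dp":{"type":"array","items":{"type":"array","items":{"type":"number"}}},"twist":{"type":"array","items":{"type":"number"}},"newtons":{"type":"number"}},"required":["gripper","dp","twist"]}

```bash
mkdir -p pics; cat > h.py <<'E'
import numpy as np,cv2,pickle
from scipy.spatial.transform import Rotation as R
def rot(q): return R.from_quat([q[1],q[2],q[3],q[0]]).as_matrix()
def ray(c,uv):
    K=np.array(c['camera_matrix']);d=np.linalg.inv(K)@np.array([uv[0],uv[1],1.]);return np.array(c['xyz'],float),rot(c['orientation'])@d
def onz(c,uv,z):
    o,d=ray(c,uv);return o+d*(z-o[2])/d[2]
def proj(c,p):
    q=rot(c['orientation']).T@(np.array(p,float)-np.array(c['xyz']));q=np.array(c['camera_matrix'])@q;return q[:2]/q[2]
def tri(c1,u1,c2,u2):
    o1,d1=ray(c1,u1);o2,d2=ray(c2,u2);A=np.stack([d1,-d2],1);t=np.linalg.lstsq(A,o2-o1,rcond=None)[0]
    a=o1+t[0]*d1;b=o2+t[1]*d2;return (a+b)/2,np.linalg.norm(a-b)
def save(n,c): cv2.imwrite(n,c['pixels'][:,:,::-1])
E
python3 - <<'E'
from h import *
from rig import ctrl,cams
s=ctrl.sense();print(s)
for n in('side','top'):
    c=cams.capture(n);save(f'pics/{n}0.png',c);pickle.dump(c,open(n+'0.pkl','wb'));print(n,c['xyz'],c['orientation'],c['camera_matrix'])
print(ctrl.tcp_to_grasp)
E
```

```text
{'time_s': 0.0, 'joints': array([-1.47241781e+00,  3.13459700e-01,  1.49846245e+00,  2.20939855e-05,
        1.33101235e+00, -2.23388414e-01]), 'dq': array([-0.00069235, -0.00072498, -0.00200191,  0.00061489,  0.00155373,
       -0.0006223 ]), 'tau': array([-5.82089751e-05, -4.12262821e+01, -2.59743941e+01, -1.98570724e-04,
        4.06825668e-03,  2.29915372e-05]), 'eef_pos': array([ 166.00028173, -497.78250245,  230.72057258]), 'ee_rot': array([-6.68938150e-04,  9.87086346e-01,  1.60187690e-01,  5.26166433e-05]), 'force': array([-0.21721447,  0.2311297 ,  0.18431475]), 'wrist_torque': array([-0.02462214, -0.00150011,  0.05159291]), 'grip_width': 0.9985299650062047}
side [ 72.70569776 583.43149719 819.14558843] [ 0.15971497 -0.34043069  0.84891553 -0.3714034 ] [[523.30566571   0.         309.46360399]
 [  0.         523.30566571 232.25551278]
 [  0.           0.           1.        ]]
top [ 369.07449191   47.03039743 1220.92216742] [-0.0754571   0.70499301 -0.70065716  0.07981619] [[509.04760071   0.         319.60236449]
 [  0.         509.04760071 234.22817832]
 [  0.           0.           1.        ]]
18.700000000000003
```

```bash
sleep 1; ls pics
```

```text
side0.png
top0.png
```

View pics/side0.png

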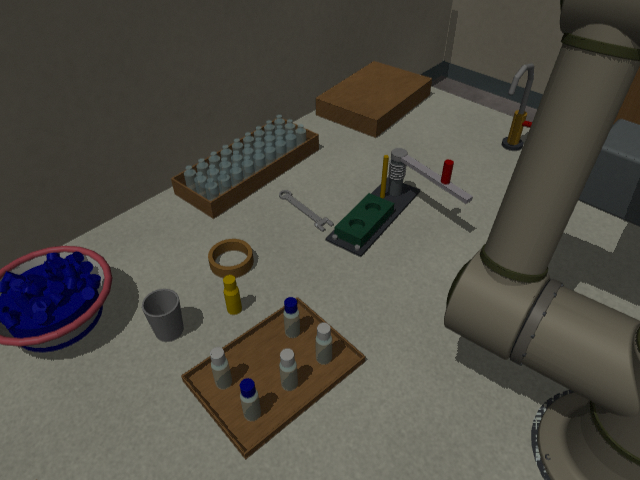

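View pics/top0.png

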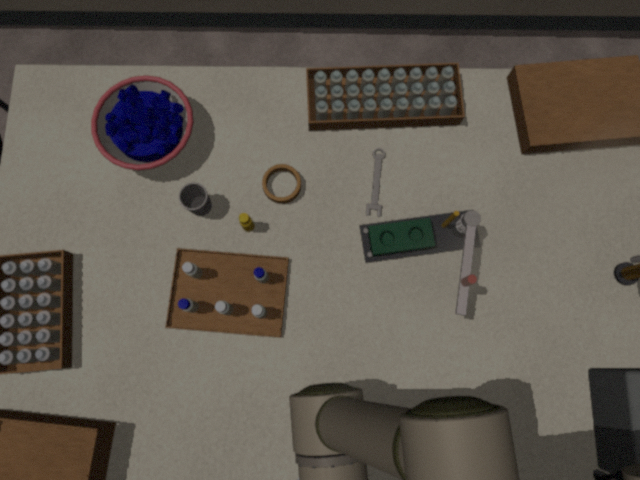

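The top view shows two blue caps in the tray, at about (260,273) and (185,304). The side view shows them at (291,305) and (248,387). The yellow bottle at (246,221) and the bowl of loose blue caps at (145,125) are look-alikes. The gauge pockets are at about (388,237) and (416,234), and the handle is at (472,281).

```bash
cat > m.py <<'E'
from h import *
s=pickle.load(open('side0.pkl','rb'));t=pickle.load(open('top0.pkl','rb'))
def blobs(c,m,amin,roi):
    m=m.astype(np.uint8);z=np.zeros_like(m);x0,y0,x1,y1=roi;z[y0:y1,x0:x1]=1;m&=z
    n,l,st,ce=cv2.connectedComponentsWithStats(m)
    return [(ce[i].round(1).tolist(),st[i].tolist()) for i in range(1,n) if st[i,4]>=amin]
hs=cv2.cvtColor(s['pixels'],cv2.COLOR_RGB2HSV);ht=cv2.cvtColor(t['pixels'],cv2.COLOR_RGB2HSV)
def hue(h,a,b,sm=120,vm=50): return (h[...,0]>=a)&(h[...,0]<=b)&(h[...,1]>sm)&(h[...,2]>vm)
bt=blobs(t,hue(ht,110,130,vm=60),15,(160,240,300,340));bs=blobs(s,hue(hs,110,130,vm=60),15,(180,280,370,460))
print('blue top',bt);print('blue side',bs)
for T in bt:
  for S in bs:
    p,e=tri(t,T[0],s,S[0]); print(p.round(1),round(e,1), 'plane z94', onz(t,T[0],94).round(1))
print('red')
rt=blobs(t,hue(ht,0,8,130)|hue(ht,172,180,130),10,(440,250,500,310));rs=blobs(s,hue(hs,0,8,130)|hue(hs,172,180,130),10,(400,120,480,210))
print(rt,rs)
for T in rt:
  for S in rs: print(tri(t,T[0],s,S[0]))
# green block
g=hue(ht,60,95,80,20);print('green top',blobs(t,g,30,(350,200,480,270)));gs=hue(hs,60,95,80,20);print('green side',blobs(s,gs,30,(320,170,430,260)))
y=hue(ht,15,32,150,80);print('yel top',blobs(t,y,5,(430,200,490,240)));print('yel side',blobs(s,hue(hs,15,32,150,80),5,(370,140,400,210)))
def up(c,x0,y0,x1,y1,k,n): cv2.imwrite(n,cv2.resize(c['pixels'][y0:y1,x0:x1,::-1],None,fx=k,fy=k,interpolation=cv2.INTER_CUBIC))
up(t,350,200,490,320,5,'pics/gt.png');up(s,310,130,480,260,4.5,'pics/gs.png');up(t,160,200,300,340,4,'pics/tt.png')
E
python3 m.py
```

```text
blue top [([258.5, 271.9], [254, 268, 10, 10, 74]), ([182.9, 303.3], [178, 299, 10, 10, 78])]
blue side [([290.0, 301.7], [284, 297, 13, 10, 98]), ([246.5, 384.5], [240, 378, 14, 14, 154])]
[534.7 176.9  91.9] 0.6 plane z94 [534.1 176.5  94. ]
[ 598.   228.5 -199.7] 54.5 plane z94 [534.1 176.5  94. ]
[435.5 284.5 272. ] 31.7 plane z94 [463.5 340.3  94. ]
[464.  341.2  91.5] 0.6 plane z94 [463.5 340.3  94. ]
red
[] [([446.7, 171.1], [441, 159, 13, 25, 217])]
green top [([400.0, 236.1], [369, 218, 65, 38, 1763])]
green side [([362.7, 219.0], [334, 193, 60, 54, 1599])]
yel top [([456.1, 213.4], [454, 212, 5, 4, 17])]
yel side [([385.7, 156.1], [384, 155, 5, 3, 13]), ([383.2, 176.9], [381, 159, 5, 38, 65])]
```

View pics/gt.png

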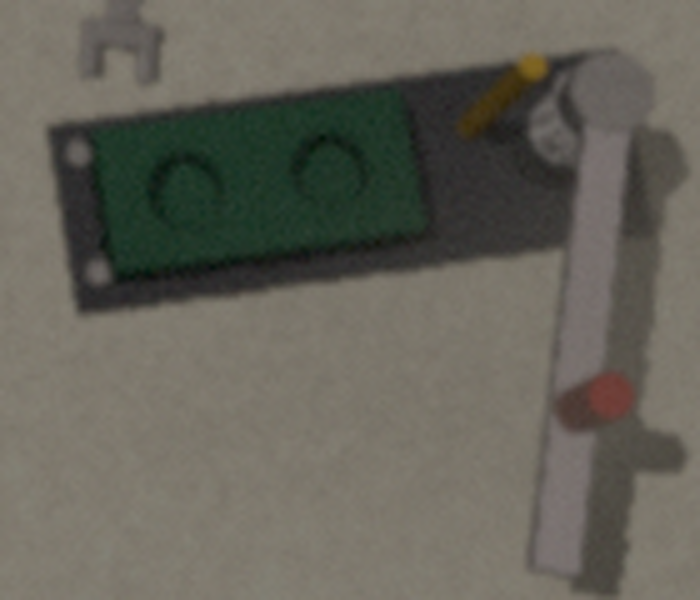

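View pics/gs.png

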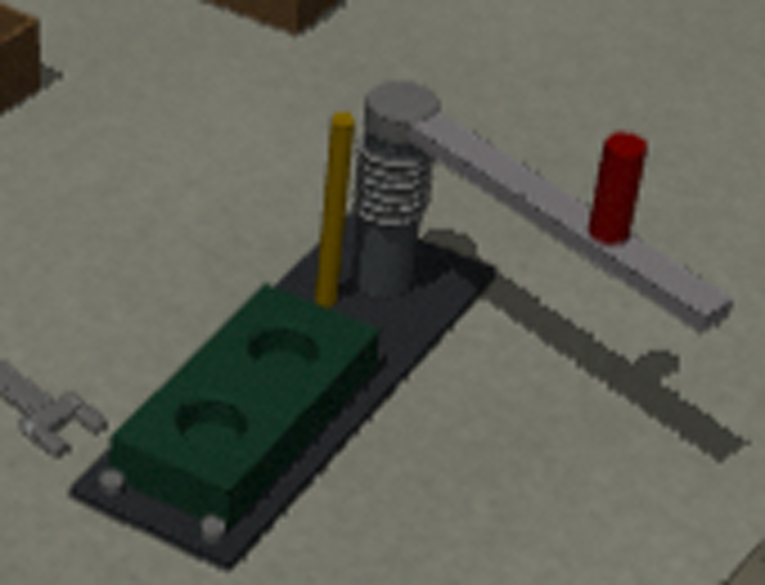

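View pics/tt.png

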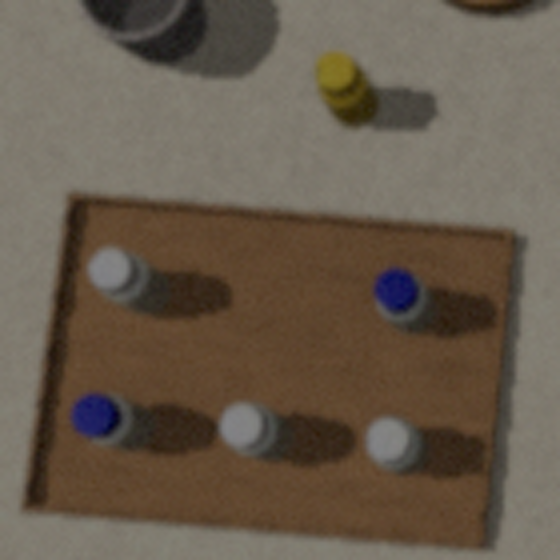

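Both blue bottles in the tray are confirmed: (258,272) and (183,303) in the top view have blue caps and stand in the tray. The yellow one and the loose caps in the bowl stand outside it. Next I measure the gauge more closely.

```bash
cat > m2.py <<'E'
from m import *
def up2(c,x0,y0,x1,y1,k,n):
    im=c['pixels'][y0:y1,x0:x1,1].astype(float);im=np.clip((im-15)*255/85,0,255).astype(np.uint8)
    cv2.imwrite(n,cv2.resize(im,None,fx=k,fy=k,interpolation=cv2.INTER_CUBIC))
up2(t,364,212,440,258,10,'pics/g2.png');up2(s,326,186,400,252,9,'pics/s2.png')
E
python3 m2.py >/dev/null
```

```text
(no output)
```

View pics/g2.png

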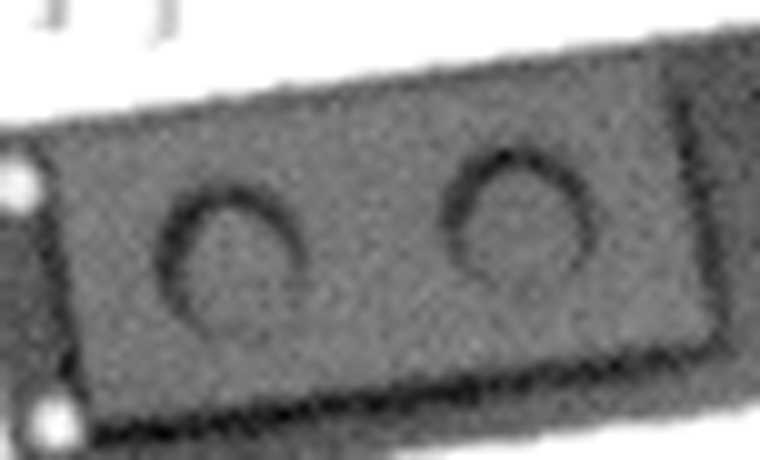

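View pics/s2.png

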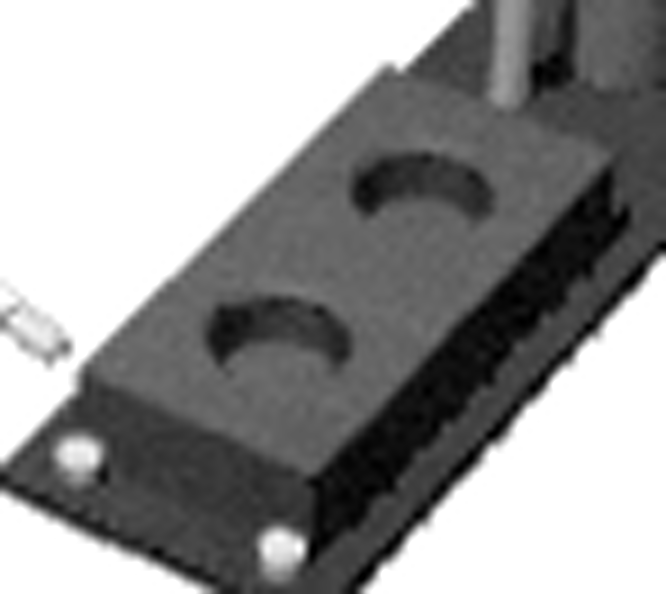

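```bash
cat > m3.py <<'E'
from h import *
s=pickle.load(open('side0.pkl','rb'));t=pickle.load(open('top0.pkl','rb'))
T=lambda x,y:(364+(x+.5)/10-.5,212+(y+.5)/10-.5)
S=lambda x,y:(326+(x+.5)/9-.5,186+(y+.5)/9-.5)
ct=[T(45,130),T(660,45),T(722,342),T(90,425)];cs=[S(85,377),S(390,68),S(610,160),S(310,478)]
for n,c,q in(('top',t,ct),('side',s,cs)):
    P=np.array([onz(c,u,36)[:2] for u in q]);print(n,P.round(1).tolist(),'mean',P.mean(0).round(1))
    print(' lens',[round(np.linalg.norm(P[i]-P[(i+1)%4]),1) for i in range(4)],'yaw long',np.degrees(np.arctan2(*((P[0]+P[3]-P[1]-P[2])*[-1,1]))).round(2))
for n,a,b in(('A',T(230,260),S(278,347)),('B',T(519,221),S(423,203))): print(n,onz(t,a,36).round(1),onz(s,b,36).round(1))
# handle top, crop gt.png k=5 origin (350,200); gs k=4.5 origin (310,130)
G=lambda x,y:(350+(x+.5)/5-.5,200+(y+.5)/5-.5);H=lambda x,y:(310+(x+.5)/4.5-.5,130+(y+.5)/4.5-.5)
print('handle top z180',onz(t,G(611,394),180).round(1),onz(s,H(626,142),180).round(1),tri(t,G(611,394),s,H(626,142)))
print('post top',tri(t,G(613,90),s,H(403,102)))
print('stop top z128',onz(t,G(535,68),128).round(1),onz(s,H(343,120),128).round(1))
# whites
for u in((190,268.5),(222,306.5),(258,310.5)): print('white',onz(t,u,94).round(1))
E
python3 m3.py
```

```text
top [[658.7, -75.6], [680.8, -224.1], [608.0, -235.8], [586.9, -85.1]] mean [ 633.6 -155.2]
 lens [np.float64(150.2), np.float64(73.8), np.float64(152.1), np.float64(72.4)] yaw long 8.21
side [[651.7, -74.3], [675.3, -222.3], [608.4, -231.2], [587.0, -84.2]] mean [ 630.6 -153. ]
 lens [np.float64(149.9), np.float64(67.5), np.float64(148.5), np.float64(65.4)] yaw long 8.67
A [ 627.1 -119.2   36. ] [ 623.9 -115.6   36. ]
B [ 637.1 -188.6   36. ] [ 633.  -184.3   36. ]
handle top z180 [ 510.9 -272.8  180. ] [ 510.5 -273.2  180. ] (array([ 510.58840366, -272.84254791,  180.20255388]), np.float64(0.5347108755421198))
post top (array([ 653.89056549, -298.95667875,  125.27226483]), np.float64(1.2594908117537487))
stop top z128 [ 663.6 -263.6  128. ] [ 663.7 -261.6  128. ]
white [540.8 329.4  94. ]
white [457.  254.2  94. ]
white [448.8 174.9  94. ]
```

Position checks: pivot to handle measures 145 mm, the handle top is at z 180, and the rest-to-stop angle comes out at 1.25 rad. All match the given sizes. The blue bottles are at (534.5,176.7) and (463.7,340.7). Pocket a is at about (626,-119.5) and pocket b at about (636.5,-189). I start moving now.

```bash
cat > g.py <<'E'
import sys,json
from h import *
from rig import ctrl
# usage: g.py x y z [cx cy cz commanded now]
a=list(map(float,sys.argv[1:]));s=ctrl.sense();M=rot(s['ee_rot']);cur=np.array(a[3:6]) if len(a)>3 else s['eef_pos']
M0=np.array([[M[0,0],M[0,1],0],[M[1,0],M[1,1],0],[0,0,-1]]);M0/=np.linalg.norm(M0,axis=0)
d=M0.T@(np.array(a[:3])-cur)/200
print('t',round(s['time_s'],2),'pos',s['eef_pos'].round(1),'force',s['force'].round(1),'grip',round(s['grip_width'],3),'xaxis deg',np.degrees(np.arctan2(M[1,0],M[0,0])).round(2));print('dp',d.round(3).tolist())
E
python3 g.py 534.5 176.7 190 166.03 -498.06 231.29
```

```text
t 0.1 pos [ 166.  -497.8  230.8] force [ 0.3 -0.1  0.6] grip 1.001 xaxis deg 18.43
dp [2.815, -2.618, 0.206]
```

>>> drive_tool(
  gripper=[0.6,0.6,0.6,0.6,0.6,0.6],
  dp=[
    [0.94,-0.87,0],
    [0.94,-0.87,0],
    [0.94,-0.87,0],
    [0.94,-0.87,0],
    [0.94,-0.87,0],
    [0.94,-0.87,0],
  ],
  twist=[0,0,0,0,0,0],
  newtons=40,
)

```text
time_s: 0.7
eef_pos: [290.7, -269.7, 231.3]
ee_rot: [-0.0, 0.987, 0.162, 0.0]
force: [0.5, -0.7, -0.3]
grip_width: 0.601
```

>>> drive_tool(
  gripper=[0.6,0.6,0.6,0.6,0.6,0.6],
  dp=[
    [0.94,-0.87,0],
    [0.94,-0.87,0],
    [0.94,-0.87,0],
    [0.94,-0.87,0],
    [0.94,-0.87,0],
    [0.94,-0.87,0],
  ],
  twist=[0,0,0,0,0,0],
)

```text
time_s: 1.3
eef_pos: [413.9, -45.3, 231.1]
ee_rot: [-0.0, 0.987, 0.163, 0.0]
force: [-0.6, -0.6, -0.1]
grip_width: 0.604
```

>>> drive_tool(
  gripper=[0.6,0.6,0.6,0.6,0.6,0.6,0.6,0.6,0.6],
  dp=[
    [0.935,-0.878,0.2],
    [0.935,-0.878,0.2],
    [0.935,-0.878,0.2],
    [0.935,-0.878,0.2],
    [0.935,-0.878,0.2],
    [0.935,-0.878,0.2],
    [0.935,-0.878,0.2],
    [0.935,-0.878,0.2],
    [0.935,-0.878,0.2],
  ],
  twist=[0,0,0,0,0,0,0,0,0],
)

```text
time_s: 2.2
eef_pos: [534.4, 175.2, 191.8]
ee_rot: [0.0, 0.987, 0.159, 0.0]
force: [-0.4, -0.1, 0.4]
grip_width: 0.602
```

>>> drive_tool(
  gripper=[0.6,0.6,0.6,0.6,0.6,0.6,0.6,0.6,0.6],
  dp=[
    [0.003,-0.007,0.2],
    [0.003,-0.007,0.35],
    [0.003,-0.007,0.5],
    [0.003,-0.007,0.6],
    [0.003,-0.007,0.7],
    [0.003,-0.007,0.75],
    [0.003,-0.007,0.79],
    [0.003,-0.007,0.79],
    [0.003,-0.007,0.79],
  ],
  twist=[0,0,0,0,0,0,0,0,0],
)

```text
time_s: 3.1
eef_pos: [535.1, 178.1, 34.1]
ee_rot: [0.0, 0.987, 0.16, 0.001]
force: [-0.6, -0.1, 0.3]
grip_width: 0.603
```

```bash
python3 - <<'E'
from h import *
from rig import cams
for n in('side',):
    c=cams.capture(n);p=c['pixels'][260:460,170:390,::-1];cv2.imwrite('pics/s3.png',cv2.resize(p,None,fx=3,fy=3))
E
python3 g.py 534.5 176.7 33
```

```text
t 3.15 pos [535.2 178.2  34.2] force [ 0.1 -0.1 -0.5] grip 0.597 xaxis deg 18.43
dp [-0.006, 0.006, 0.006]
```

View pics/s3.png

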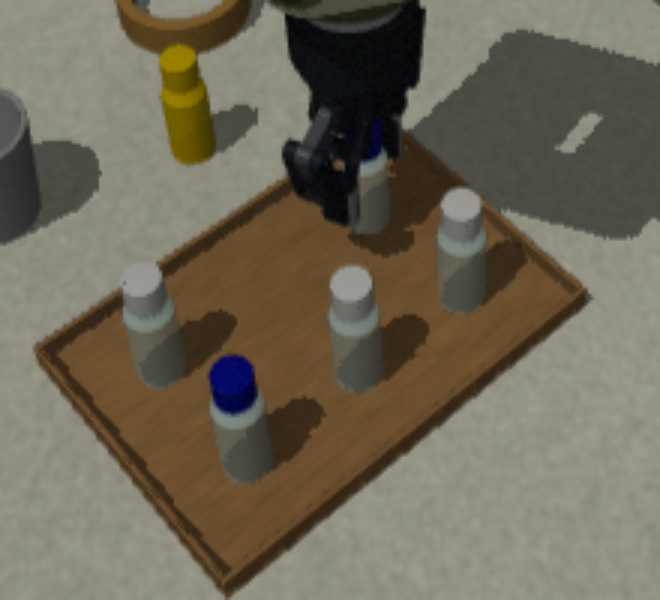

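The bottle stands between the fingers at about (370,180) in the crop. I'll close the gripper.

>>> drive_tool(
  gripper=[0.2,0.2,0.2,0.2,0.2,0.2,0.2,0.2],
  dp=[
    [-0.003,0.007,0],
    [-0.003,0.007,0],
    [-0.003,0.007,0],
    [-0.003,0.007,0],
    [-0.003,0.007,0],
    [-0.003,0.007,0],
    [-0.003,0.007,0],
    [-0.003,0.007,0],
  ],
  twist=[0,0,0,0,0,0,0,0],
)

```text
time_s: 3.95
eef_pos: [535.0, 176.6, 34.1]
ee_rot: [0.0, 0.987, 0.16, 0.001]
force: [-0.9, -1.3, 5.6]
grip_width: 0.34
```

>>> drive_tool(
  gripper=[0.2,0.2,0.2,0.2,0.2,0.2,0.2,0.2],
  dp=[
    [0,0,-0.05],
    [0,0,-0.2],
    [0,0,-0.4],
    [0,0,-0.6],
    [0,0,-0.78],
    [0,0,-0.78],
    [0,0,-0.78],
    [0,0,-0.78],
  ],
  twist=[0,0,0,0,0,0,0,0],
)

```text
time_s: 4.75
eef_pos: [533.9, 176.7, 188.2]
ee_rot: [-0.0, 0.987, 0.16, -0.001]
force: [-0.0, 0.1, -0.0]
grip_width: 0.339
```

```bash
python3 - <<'E'
from h import *
from rig import cams
for n in('side',):
    c=cams.capture(n);p=c['pixels'][160:430,170:430,::-1];cv2.imwrite('pics/s4.png',cv2.resize(p,None,fx=2,fy=2))
E
python3 g.py 636.5 -189 190
```

```text
t 4.8 pos [533.9 176.7 188. ] force [-1.  -0.5 -0.8] grip 0.339 xaxis deg 18.44
dp [-0.092, 1.897, -0.01]
```

View pics/s4.png

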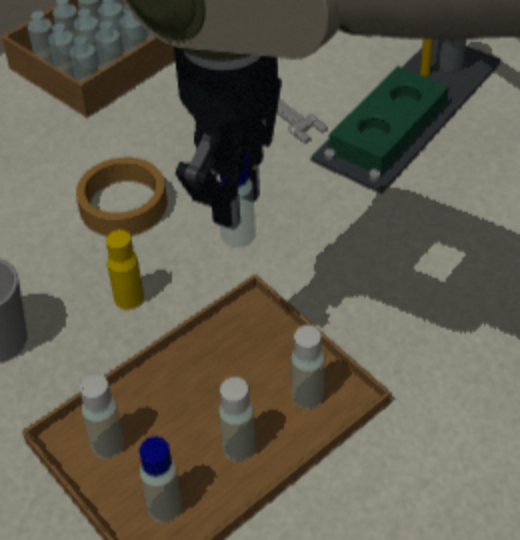

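>>> drive_tool(
  gripper=[0.2,0.2,0.2,0.2,0.2],
  dp=[
    [-0.05,0.2,-0.02],
    [-0.05,0.45,-0.02],
    [-0.05,0.7,-0.02],
    [-0.05,0.95,-0.02],
    [-0.05,0.95,-0.02],
  ],
  twist=[0,0,0,0,0],
)

```text
time_s: 5.3
eef_pos: [585.9, -12.0, 191.7]
ee_rot: [0.0, 0.988, 0.157, -0.001]
force: [-0.1, 0.9, -0.0]
grip_width: 0.339
```

>>> drive_tool(
  gripper=[0.2,0.2,0.2,0.2,0.2,0.2,0.2,0.2],
  dp=[
    [-0.04,0.2,0],
    [-0.04,0.45,0],
    [-0.04,0.7,0],
    [-0.04,0.88,0],
    [-0.042,0.947,0],
    [-0.042,0.947,0],
    [-0.042,0.947,0],
    [-0.042,0.947,0],
  ],
  twist=[0,0,0,0,0,0,0,0],
)

```text
time_s: 6.1
eef_pos: [637.0, -187.2, 193.4]
ee_rot: [-0.0, 0.987, 0.161, -0.0]
force: [0.0, -0.3, -0.7]
grip_width: 0.34
```

```bash
python3 g.py 636.5 -189 110; python3 - <<'E'
from h import *
from rig import cams
for n in('side','top'):
    c=cams.capture(n);pickle.dump(c,open(n+'1.pkl','wb'));p=c['pixels'][60:280,280:500,::-1] if n=='side' else c['pixels'][170:300,340:500,::-1];cv2.imwrite(f'pics/{n}5.png',cv2.resize(p,None,fx=3,fy=3))
E
```

```text
t 6.1 pos [ 637.  -187.2  193.4] force [ 0.  -0.3 -0.7] grip 0.34 xaxis deg 18.54
dp [-0.005, 0.008, 0.417]
```

View pics/side5.png

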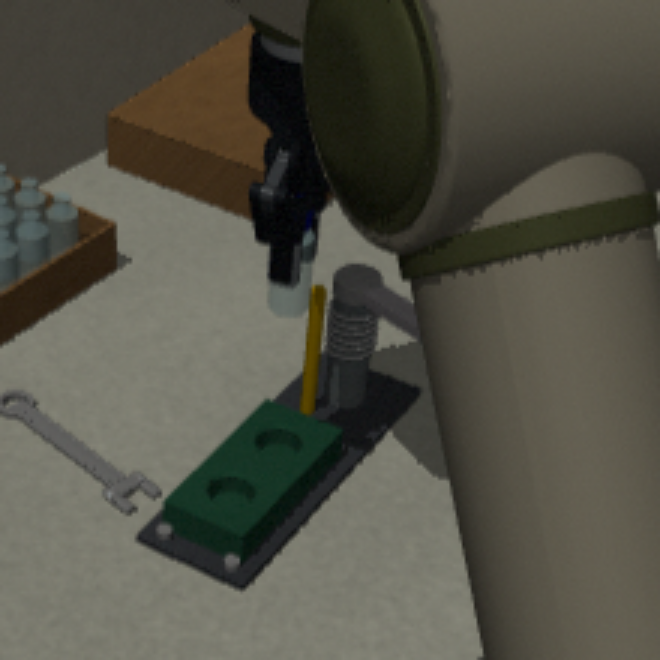

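View pics/top5.png

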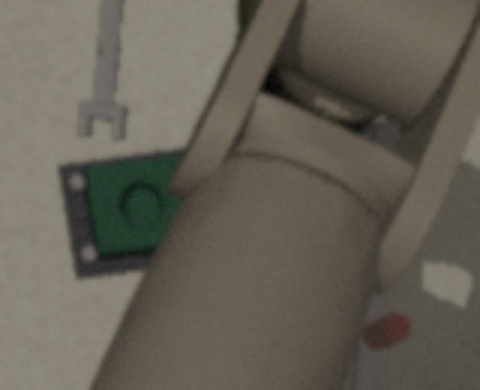

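>>> drive_tool(
  gripper=[0.2,0.2,0.2,0.2,0.2,0.2,0.2,0.2],
  dp=[
    [-0.004,0.006,0.15],
    [-0.004,0.006,0.3],
    [-0.004,0.006,0.45],
    [-0.004,0.006,0.55],
    [-0.004,0.006,0.57],
    [-0.004,0.006,0.57],
    [-0.004,0.006,0.57],
    [-0.004,0.006,0.57],
  ],
  twist=[0,0,0,0,0,0,0,0],
)

```text
time_s: 7.0
eef_pos: [637.3, -190.5, 80.8]
ee_rot: [0.001, 0.987, 0.16, 0.001]
force: [-0.4, -0.1, -0.9]
grip_width: 0.337
```

```bash
python3 g.py 636.5 -189 48; python3 - <<'E'
from h import *
from rig import cams,ctrl
c=cams.capture('side');pickle.dump(c,open('side2.pkl','wb'));p=c['pixels'][120:260,320:420,::-1].astype(float);p=np.clip(p*1.8,0,255).astype(np.uint8);cv2.imwrite(f'pics/side6.png',cv2.resize(p,None,fx=4.2,fy=4.2,interpolation=cv2.INTER_CUBIC))
e=ctrl.sense()['eef_pos'];print('pred foot px',proj(c,e-[0,0,30.1]))
v=np.array(c['xyz'])-e;r=np.array([v[1],-v[0],0]);r/=np.linalg.norm(r)
for sgn in(-15,15):print(proj(c,e-[0,0,25]+sgn*r))
E
```

```text
t 7.0 pos [ 637.3 -190.5   80.8] force [-0.4 -0.1 -0.9] grip 0.337 xaxis deg 18.45
dp [-0.001, -0.009, 0.164]
pred foot px [373.27891489 201.27039074]
[379.92301624 200.03491792]
[366.93397238 199.08027001]
```

View pics/side6.png

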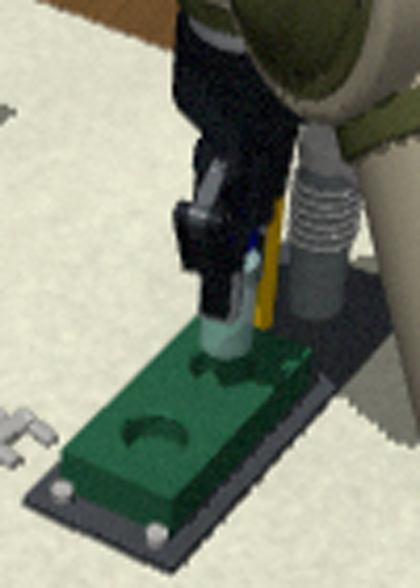

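```bash
python3 - <<'E'
from h import *
s=pickle.load(open('side0.pkl','rb'));t=pickle.load(open('top0.pkl','rb'))
def crop(c,uv): return
for n,p,S_,T_ in(('A',(626,-119.5),(278,347),(230,260)),('B',(636.5,-189),(423,203),(519,221))):
    for c,u in((s,(326+(S_[0]+.5)/9-.5,186+(S_[1]+.5)/9-.5)),(t,(364+(T_[0]+.5)/10-.5,212+(T_[1]+.5)/10-.5))):
        th=np.linspace(0,2*np.pi,60);q=np.array([proj(c,(p[0]+17.5*np.cos(a),p[1]+17.5*np.sin(a),36)) for a in th])
        if c is s: q=(q-[326,186]+.5)*9-.5
        else: q=(q-[364,212]+.5)*10-.5
        print(n,q.min(0).round(),q.max(0).round(),'centre mine',((q.min(0)+q.max(0))/2).round())
E
```

```text
A [212. 290.] [352. 382.] centre mine [282. 336.]
A [158. 193.] [305. 336.] centre mine [231. 265.]
B [357. 146.] [492. 232.] centre mine [424. 189.]
B [448. 152.] [594. 295.] centre mine [521. 224.]
```

The held bottle's foot spans columns 367.6–379.6, against 366.9–379.9 predicted from the arm's pose, so arm and camera agree. The pocket outlines also fit to about 1 mm. I'll insert slowly.

>>> drive_tool(
  gripper=[0.2,0.2,0.2,0.2,0.2,0.2,0.2,0.2,0.2,0.2],
  dp=[
    [-0.001,-0.008,0],
    [-0.001,-0.008,0.02],
    [-0.001,-0.008,0.04],
    [-0.001,-0.008,0.06],
    [-0.001,-0.008,0.07],
    [-0.001,-0.008,0.08],
    [-0.001,-0.008,0.09],
    [-0.001,-0.008,0.1],
    [-0.001,-0.008,0.1],
    [-0.001,-0.008,0.1],
  ],
  twist=[0,0,0,0,0,0,0,0,0,0],
)

```text
time_s: 8.05
eef_pos: [636.0, -189.0, 59.4]
ee_rot: [0.0, 0.987, 0.16, 0.0]
force: [0.3, 0.1, -0.4]
grip_width: 0.342
```

```bash
python3 g.py 636.5 -189 48
```

```text
t 8.05 pos [ 636.  -189.    59.4] force [ 0.3  0.1 -0.4] grip 0.342 xaxis deg 18.44
dp [0.002, 0.001, 0.057]
```

>>> drive_tool(
  gripper=[0.2,0.2,0.2,0.2,0.2,0.2,0.2],
  dp=[
    [0,0,0.015],
    [0,0,0.03],
    [0,0,0.04],
    [0,0,0.05],
    [0,0,0.055],
    [0,0,0.055],
    [0,0,0.055],
  ],
  twist=[0,0,0,0,0,0,0],
)

```text
time_s: 8.75
eef_pos: [636.0, -189.0, 48.3]
ee_rot: [0.0, 0.987, 0.16, 0.0]
force: [-0.1, -0.1, -0.3]
grip_width: 0.34
```

>>> drive_tool(
  gripper=[0.6,0.6,0.6,0.6,0.6,0.6],
  dp=[
    [0,0,0],
    [0,0,0],
    [0,0,0],
    [0,0,0],
    [0,0,0],
    [0,0,0],
  ],
  twist=[0,0,0,0,0,0],
)

```text
time_s: 9.35
eef_pos: [636.0, -189.0, 48.3]
ee_rot: [0.0, 0.987, 0.16, 0.0]
force: [-0.4, 0.2, 1.4]
grip_width: 0.601
```

>>> drive_tool(
  gripper=[0.6,0.6,0.6,0.6,0.6,0.6],
  dp=[
    [0,0,-0.1],
    [0,0,-0.3],
    [0,0,-0.5],
    [0,0,-0.72],
    [0,0,-0.72],
    [0,0,-0.72],
  ],
  twist=[0,0,0,0,0,0],
)

```text
time_s: 9.95
eef_pos: [636.2, -189.0, 193.0]
ee_rot: [0.0, 0.987, 0.16, 0.001]
force: [-0.4, -0.1, 0.6]
grip_width: 0.599
```

```bash
python3 g.py 463.7 340.7 192;python3 - <<'E'
from h import *
from rig import cams
c=cams.capture('side');p=c['pixels'][120:260,310:450,::-1].astype(float);p=np.clip(p*1.6,0,255).astype(np.uint8);cv2.imwrite(f'pics/side7.png',cv2.resize(p,None,fx=4,fy=4,interpolation=cv2.INTER_CUBIC))
pickle.dump(c,open('side3.pkl','wb'));print(proj(c,(636,-189,108)))
E
```

```text
t 9.95 pos [ 636.2 -189.   193. ] force [-0.4 -0.1  0.6] grip 0.599 xaxis deg 18.44
dp [0.02, -2.785, 0.005]
[374.87650944 181.88813755]
```

View pics/side7.png

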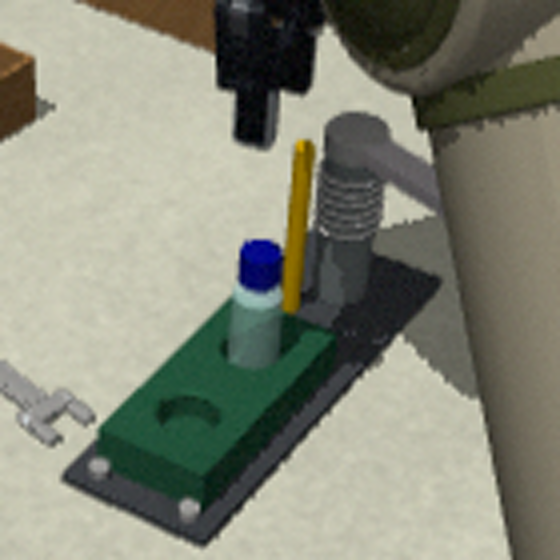

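The first bottle is seated upright in pocket b. Its cap top is at (375.1,181.6), against (374.9,181.9) predicted for fully down. Now the second bottle.

>>> drive_tool(
  gripper=[0.6,0.6,0.6,0.6],
  dp=[
    [0.007,-0.25,0],
    [0.007,-0.5,0],
    [0.007,-0.75,0],
    [0.007,-1,0],
  ],
  twist=[0,0,0,0],
)

```text
time_s: 10.4
eef_pos: [572.5, 3.0, 190.6]
ee_rot: [-0.001, 0.987, 0.16, -0.001]
force: [0.4, 0.5, 0.2]
grip_width: 0.6
```

>>> drive_tool(
  gripper=[0.6,0.6,0.6,0.6],
  dp=[
    [0.007,-0.25,0],
    [0.007,-0.5,0],
    [0.007,-0.75,0],
    [0.007,-1,0],
  ],
  twist=[0,0,0,0],
)

```text
time_s: 10.8
eef_pos: [510.6, 193.0, 190.9]
ee_rot: [-0.0, 0.987, 0.16, -0.001]
force: [0.5, 0.2, 0.3]
grip_width: 0.596
```

>>> drive_tool(
  gripper=[0.6,0.6,0.6,0.6,0.6,0.6,0.6,0.6],
  dp=[
    [0.007,-0.25,0],
    [0.007,-0.5,0],
    [0.007,-0.7,0],
    [0.007,-0.785,0],
    [0.007,-0.785,0],
    [0.007,-0.785,0],
    [0.007,-0.785,0],
    [0.007,-0.785,0],
  ],
  twist=[0,0,0,0,0,0,0,0],
)

```text
time_s: 11.6
eef_pos: [464.3, 339.7, 192.1]
ee_rot: [0.0, 0.987, 0.159, -0.0]
force: [-0.0, 0.3, 0.2]
grip_width: 0.598
```

```bash
python3 g.py 463.7 340.7 34
```

```text
t 11.6 pos [464.3 339.7 192.1] force [-0.   0.3  0.2] grip 0.598 xaxis deg 18.35
dp [-0.001, -0.005, 0.79]
```

>>> drive_tool(
  gripper=[0.6,0.6,0.6,0.6,0.6,0.6,0.6,0.6,0.6],
  dp=[
    [0,-0.002,0.2],
    [0,-0.002,0.35],
    [0,-0.002,0.5],
    [0,-0.002,0.6],
    [0,-0.002,0.7],
    [0,-0.002,0.75],
    [0,-0.002,0.79],
    [0,-0.002,0.79],
    [0,-0.002,0.79],
  ],
  twist=[0,0,0,0,0,0,0,0,0],
)

```text
time_s: 12.5
eef_pos: [464.2, 341.2, 35.0]
ee_rot: [-0.0, 0.987, 0.16, 0.001]
force: [-0.6, -0.7, 0.5]
grip_width: 0.598
```

```bash
python3 - <<'E'
from h import *
from rig import cams
c=cams.capture('side');p=c['pixels'][260:460,170:390,::-1];cv2.imwrite('pics/s8.png',cv2.resize(p,None,fx=3,fy=3))
E
python3 g.py 463.7 340.7 33
```

```text
t 12.55 pos [464.2 341.3  35.2] force [ 0.  -0.5  0.5] grip 0.598 xaxis deg 18.43
dp [-0.003, 0.002, 0.011]
```

View pics/s8.png

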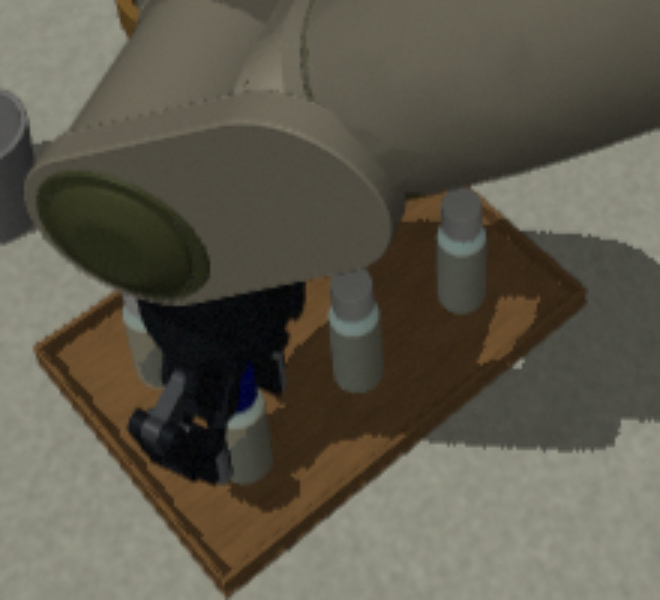

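The second blue bottle (crop ~(247,430)) is between the fingers and the white bottles stand untouched. I'll grip and lift.

>>> drive_tool(
  gripper=[0.2,0.2,0.2,0.2,0.2,0.2,0.2,0.2],
  dp=[
    [-0.002,0.002,0.004],
    [-0.002,0.002,0.004],
    [-0.002,0.002,0.004],
    [-0.002,0.002,0.004],
    [-0.002,0.002,0.004],
    [-0.002,0.002,0.004],
    [-0.002,0.002,0.004],
    [-0.002,0.002,0.004],
  ],
  twist=[0,0,0,0,0,0,0,0],
)

```text
time_s: 13.35
eef_pos: [463.8, 340.7, 34.1]
ee_rot: [-0.0, 0.987, 0.16, 0.0]
force: [-0.9, -1.4, 5.0]
grip_width: 0.341
```

>>> drive_tool(
  gripper=[0.2,0.2,0.2,0.2,0.2,0.2,0.2,0.2],
  dp=[
    [0,0,-0.05],
    [0,0,-0.2],
    [0,0,-0.4],
    [0,0,-0.6],
    [0,0,-0.78],
    [0,0,-0.78],
    [0,0,-0.78],
    [0,0,-0.78],
  ],
  twist=[0,0,0,0,0,0,0,0],
)

```text
time_s: 14.15
eef_pos: [462.9, 340.3, 188.3]
ee_rot: [0.0, 0.987, 0.16, -0.001]
force: [-0.4, 0.6, -1.1]
grip_width: 0.337
```

```bash
python3 g.py 626 -119.5 192
```

```text
t 14.15 pos [462.9 340.3 188.3] force [-0.4  0.6 -1.1] grip 0.337 xaxis deg 18.44
dp [0.047, 2.439, -0.019]
```

>>> drive_tool(
  gripper=[0.2,0.2,0.2,0.2],
  dp=[
    [0.015,0.2,-0.01],
    [0.015,0.45,-0.01],
    [0.015,0.7,-0.01],
    [0.015,0.9,-0.01],
  ],
  twist=[0,0,0,0],
)

```text
time_s: 14.55
eef_pos: [523.2, 168.4, 190.2]
ee_rot: [0.0, 0.987, 0.16, -0.001]
force: [0.7, 0.3, -1.0]
grip_width: 0.34
```

>>> drive_tool(
  gripper=[0.2,0.2,0.2,0.2],
  dp=[
    [0.015,0.25,0],
    [0.015,0.5,0],
    [0.015,0.75,0],
    [0.015,0.95,0],
  ],
  twist=[0,0,0,0],
)

```text
time_s: 14.95
eef_pos: [586.1, -11.1, 190.0]
ee_rot: [-0.0, 0.987, 0.16, -0.001]
force: [-0.6, -0.0, -0.9]
grip_width: 0.339
```

>>> drive_tool(
  gripper=[0.2,0.2,0.2,0.2,0.2,0.2,0.2,0.2,0.2],
  dp=[
    [0.015,0.2,0],
    [0.015,0.4,0],
    [0.015,0.5,0],
    [0.013,0.56,0],
    [0.013,0.586,0],
    [0.013,0.586,0],
    [0.013,0.586,0],
    [0.013,0.586,0],
    [0.013,0.586,0],
  ],
  twist=[0,0,0,0,0,0,0,0,0],
)

```text
time_s: 15.85
eef_pos: [625.6, -118.1, 191.7]
ee_rot: [0.0, 0.987, 0.161, 0.0]
force: [0.5, -0.2, -0.9]
grip_width: 0.337
```

```bash
python3 g.py 626 -119.5 80
```

```text
t 15.85 pos [ 625.6 -118.1  191.7] force [ 0.5 -0.2 -0.9] grip 0.337 xaxis deg 18.49
dp [-0.0, 0.007, 0.558]
```

>>> drive_tool(
  gripper=[0.2,0.2,0.2,0.2,0.2,0.2,0.2,0.2,0.2],
  dp=[
    [0,0.001,0.15],
    [0,0.001,0.3],
    [0,0.001,0.45],
    [0,0.001,0.53],
    [0,0.001,0.56],
    [0,0.001,0.56],
    [0,0.001,0.56],
    [0,0.001,0.56],
    [0,0.001,0.56],
  ],
  twist=[0,0,0,0,0,0,0,0,0],
)

```text
time_s: 16.75
eef_pos: [626.1, -119.1, 80.4]
ee_rot: [0.0, 0.987, 0.16, 0.001]
force: [-0.7, -0.7, -0.7]
grip_width: 0.336
```

```bash
python3 g.py 626 -119.5 48.3; python3 - <<'E'
from h import *
from rig import cams,ctrl
c=cams.capture('side');p=c['pixels'][120:260,310:420,::-1].astype(float);p=np.clip(p*1.8,0,255).astype(np.uint8);cv2.imwrite(f'pics/side9.png',cv2.resize(p,None,fx=4.2,fy=4.2,interpolation=cv2.INTER_CUBIC))
e=ctrl.sense()['eef_pos'];v=np.array(c['xyz'])-e;r=np.array([v[1],-v[0],0]);r/=np.linalg.norm(r)
for sgn in(-15,15):print((proj(c,e-[0,0,25]+sgn*r)-[310,120]+.5)*4.2)
E
```

```text
t 16.75 pos [ 626.1 -119.1   80.4] force [-0.7 -0.7 -0.7] grip 0.336 xaxis deg 18.44
dp [-0.001, 0.002, 0.16]
[228.17418686 408.90070847]
[171.71305454 405.88275436]
```

View pics/side9.png

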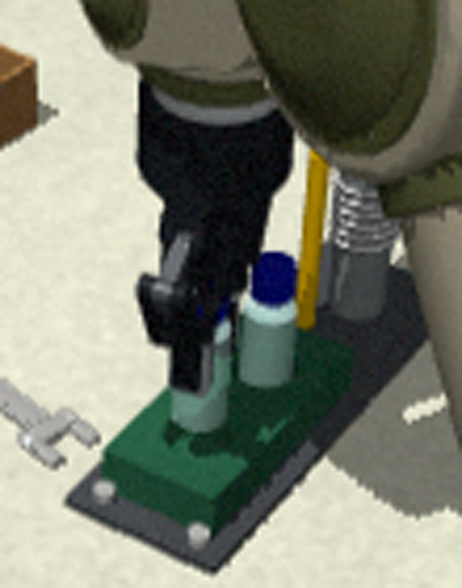

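The held bottle's edges are at crop columns 171 and 227, matching the 172–228 predicted. I'll insert it.

>>> drive_tool(
  gripper=[0.2,0.2,0.2,0.2,0.2,0.2,0.2,0.2,0.2],
  dp=[
    [0,0.002,0.02],
    [0,0.002,0.04],
    [0,0.002,0.06],
    [0,0.002,0.07],
    [0,0.002,0.08],
    [0,0.002,0.09],
    [0,0.002,0.1],
    [0,0.002,0.1],
    [0,0.002,0.1],
  ],
  twist=[0,0,0,0,0,0,0,0,0],
)

```text
time_s: 17.7
eef_pos: [625.9, -119.5, 59.5]
ee_rot: [0.0, 0.987, 0.16, 0.0]
force: [-0.2, 0.4, -0.6]
grip_width: 0.341
```

```bash
python3 g.py 626 -119.5 48.3
```

```text
t 17.7 pos [ 625.9 -119.5   59.5] force [-0.2  0.4 -0.6] grip 0.341 xaxis deg 18.43
dp [0.0, 0.0, 0.056]
```

>>> drive_tool(
  gripper=[0.2,0.2,0.2,0.2,0.2,0.2,0.2],
  dp=[
    [0,0,0.015],
    [0,0,0.03],
    [0,0,0.04],
    [0,0,0.05],
    [0,0,0.055],
    [0,0,0.055],
    [0,0,0.055],
  ],
  twist=[0,0,0,0,0,0,0],
)

```text
time_s: 18.4
eef_pos: [625.9, -119.4, 48.6]
ee_rot: [0.0, 0.987, 0.16, 0.0]
force: [-0.9, -0.0, -0.5]
grip_width: 0.34
```

>>> drive_tool(
  gripper=[0.6,0.6,0.6,0.6,0.6,0.6],
  dp=[
    [0,0,0],
    [0,0,0],
    [0,0,0],
    [0,0,0],
    [0,0,0],
    [0,0,0],
  ],
  twist=[0,0,0,0,0,0],
)

```text
time_s: 19.0
eef_pos: [625.9, -119.4, 48.5]
ee_rot: [-0.0, 0.987, 0.16, 0.0]
force: [-0.5, -0.3, -0.5]
grip_width: 0.605
```

>>> drive_tool(
  gripper=[0.6,0.6,0.6,0.6,0.6,0.6,0.6],
  dp=[
    [0,0,-0.1],
    [0,0,-0.3],
    [0,0,-0.5],
    [0,0,-0.75],
    [0,0,-0.9],
    [0,0,-0.9],
    [0,0,-0.9],
  ],
  twist=[0,0,0,0,0,0,0],
)

```text
time_s: 19.7
eef_pos: [625.8, -119.4, 228.3]
ee_rot: [-0.0, 0.987, 0.16, 0.0]
force: [-0.0, -0.7, -1.0]
grip_width: 0.599
```

```bash
python3 g.py 440 -240 228;python3 - <<'E'
from h import *
from rig import cams
c=cams.capture('side');p=c['pixels'][100:260,310:480,::-1].astype(float);p=np.clip(p*1.6,0,255).astype(np.uint8);cv2.imwrite(f'pics/side10.png',cv2.resize(p,None,fx=4,fy=4,interpolation=cv2.INTER_CUBIC))
print((proj(c,(636,-189,108))-[310,100]+.5)*4,(proj(c,(626,-119.5,108))-[310,100]+.5)*4)
E
```

```text
t 19.7 pos [ 625.8 -119.4  228.3] force [-0.  -0.7 -1. ] grip 0.599 xaxis deg 18.44
dp [-1.072, 0.278, 0.001]
[261.50603775 329.55255021] [195.03654019 393.73641668]
```

View pics/side10.png

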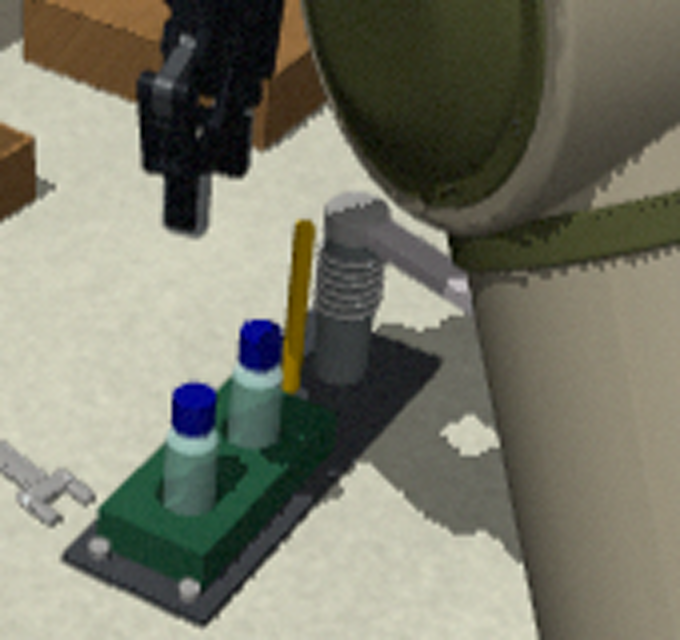

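Both bottles stand in the pockets. Their cap tops are at crop (261,328) and (194,392), against (261,330) and (195,394) predicted. Next, the handle.

```bash
python3 g.py 510.6 -272.8 228
```

```text
t 19.75 pos [ 625.5 -119.3  227.2] force [-0.4  0.4 -0.1] grip 0.599 xaxis deg 18.44
dp [-0.788, 0.547, -0.004]
```

>>> drive_tool(
  gripper=[0.6,0.6,0.6,0.6,0.6,0.6,0.6,0.6,0.6],
  dp=[
    [-0.2,0.14,0],
    [-0.4,0.28,0],
    [-0.6,0.42,0],
    [-0.74,0.51,0],
    [-0.788,0.547,0],
    [-0.788,0.547,0],
    [-0.788,0.547,0],
    [-0.788,0.547,0],
    [-0.788,0.547,0],
  ],
  twist=[0,0,0,0,0,0,0,0,0],
)

```text
time_s: 20.65
eef_pos: [511.6, -272.0, 228.2]
ee_rot: [-0.0, 0.987, 0.161, -0.0]
force: [-0.8, 0.2, -0.3]
grip_width: 0.598
```

```bash
python3 g.py 510.6 -272.8 135;python3 - <<'E'
from h import *
from rig import cams
for n,b in(('side',(320,60,520,240)),('top',(400,180,540,330))):
    c=cams.capture(n);p=c['pixels'][b[1]:b[3],b[0]:b[2],::-1].astype(float);p=np.clip(p*1.5,0,255).astype(np.uint8);cv2.imwrite(f'pics/{n}11.png',cv2.resize(p,None,fx=3,fy=3,interpolation=cv2.INTER_CUBIC))
E
```

```text
t 20.65 pos [ 511.6 -272.   228.2] force [-0.8  0.2 -0.3] grip 0.598 xaxis deg 18.54
dp [-0.006, 0.002, 0.466]
```

View pics/side11.png

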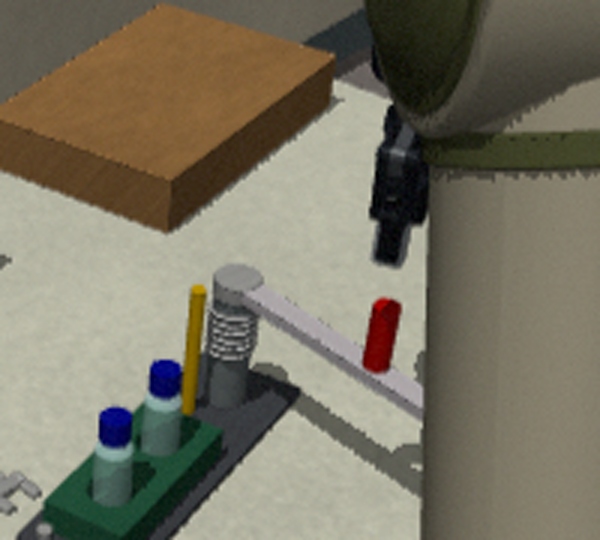

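View pics/top11.png

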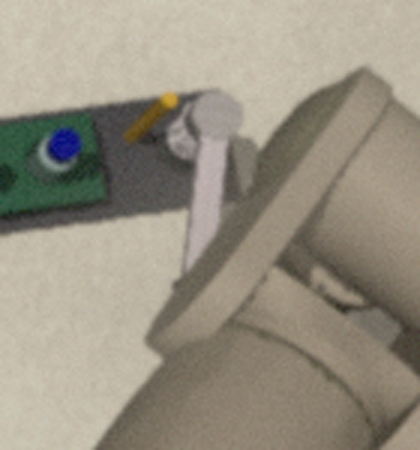

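The gripper hangs directly above the red handle (top at side crop (386,303)). I'll descend around it and pinch.

>>> drive_tool(
  gripper=[0.6,0.6,0.6,0.6,0.6,0.6,0.6,0.6],
  dp=[
    [0,0,0.1],
    [0,0,0.2],
    [0,0,0.3],
    [0,0,0.4],
    [0,0,0.46],
    [0,0,0.46],
    [0,0,0.46],
    [0,0,0.46],
  ],
  twist=[0,0,0,0,0,0,0,0],
)

```text
time_s: 21.55
eef_pos: [511.4, -273.3, 137.6]
ee_rot: [0.001, 0.987, 0.16, 0.001]
force: [-0.0, 0.5, 0.1]
grip_width: 0.603
```

>>> drive_tool(
  gripper=[0.1,0.1,0.1,0.1,0.1,0.1,0.1,0.1],
  dp=[
    [0,0,0],
    [0,0,0],
    [0,0,0],
    [0,0,0],
    [0,0,0],
    [0,0,0],
    [0,0,0],
    [0,0,0],
  ],
  twist=[0,0,0,0,0,0,0,0],
  newtons=40,
)

```text
time_s: 22.35
eef_pos: [511.2, -273.3, 137.1]
ee_rot: [0.0, 0.987, 0.16, 0.0]
force: [-0.0, -1.1, 5.4]
grip_width: 0.223
```

```bash
python3 - <<'E'
from h import *
from rig import ctrl
s=ctrl.sense();M=rot(s['ee_rot']);e=s['eef_pos'];print(e,s['force'],s['grip_width'])
piv=np.array([653.3,-298.]);r0=e[:2]-piv;print('r',np.linalg.norm(r0),np.degrees(np.arctan2(r0[1],r0[0])))
M0=M[:2,:2]/np.linalg.norm(M[:2,:2],axis=0)
r0=145*np.array([np.cos(np.radians(170)),np.sin(np.radians(170))])
for d in np.arange(0,75.1,4.1):
    a=-np.radians(d);r=np.array([[np.cos(a),-np.sin(a)],[np.sin(a),np.cos(a)]])@r0
    print(d.round(1),(M0.T@(r-r0)/200).round(3).tolist(),'tw',round(d*80/71.6/90,3))
E
```

```text
[ 511.18849088 -273.33221577  137.07524062] [-0.00704769 -1.05183129  5.39739801] 0.22315047739214017
r 144.23654392910325 170.1526890769825
0.0 [0.0, 0.0] tw 0.0
4.1 [0.026, -0.045] tw 0.051
8.2 [0.056, -0.087] tw 0.102
12.3 [0.088, -0.128] tw 0.153
16.4 [0.123, -0.166] tw 0.204
20.5 [0.161, -0.201] tw 0.255
24.6 [0.202, -0.234] tw 0.305
28.7 [0.244, -0.264] tw 0.356
32.8 [0.289, -0.29] tw 0.407
36.9 [0.335, -0.314] tw 0.458
41.0 [0.383, -0.334] tw 0.509
45.1 [0.432, -0.35] tw 0.56
49.2 [0.482, -0.363] tw 0.611
53.3 [0.533, -0.372] tw 0.662
57.4 [0.585, -0.378] tw 0.713
61.5 [0.637, -0.38] tw 0.764
65.6 [0.689, -0.378] tw 0.814
69.7 [0.74, -0.372] tw 0.865
73.8 [0.791, -0.363] tw 0.916
```

>>> drive_tool(
  gripper=[0.1,0.1,0.1,0.1,0.1,0.1,0.1,0.1,0.1,0.1,0.1,0.1,0.1,0.1,0.1,0.1,0.1,0.1],
  dp=[
    [0.026,-0.045,0],
    [0.056,-0.087,0],
    [0.088,-0.128,0],
    [0.123,-0.166,0],
    [0.161,-0.201,0],
    [0.202,-0.234,0],
    [0.244,-0.264,0],
    [0.289,-0.29,0],
    [0.335,-0.314,0],
    [0.383,-0.334,0],
    [0.432,-0.35,0],
    [0.482,-0.363,0],
    [0.533,-0.372,0],
    [0.585,-0.378,0],
    [0.637,-0.38,0],
    [0.689,-0.378,0],
    [0.689,-0.378,0],
    [0.689,-0.378,0],
  ],
  twist=[0.05,0.1,0.15,0.2,0.25,0.3,0.36,0.41,0.46,0.51,0.56,0.61,0.66,0.71,0.76,0.81,0.81,0.81],
)

```text
time_s: 24.15
eef_pos: [617.4, -157.7, 136.9]
ee_rot: [0.0, 0.889, -0.458, -0.001]
force: [-5.8, 0.0, 6.7]
grip_width: 0.223
```

```bash
python3 g.py 632.3 -154.6 137; python3 - <<'E'
from h import *
from rig import ctrl,cams
s=ctrl.sense();r=s['eef_pos'][:2]-[653.3,-298];print(np.linalg.norm(r),np.degrees(np.arctan2(r[1],r[0])),s['joints'].round(2),s['wrist_torque'])
for n,b in(('side',(300,80,480,260)),('top',(340,180,500,330))):
    c=cams.capture(n);p=c['pixels'][b[1]:b[3],b[0]:b[2],::-1].astype(float);p=np.clip(p*1.5,0,255).astype(np.uint8);cv2.imwrite(f'pics/{n}12.png',cv2.resize(p,None,fx=3,fy=3,interpolation=cv2.INTER_CUBIC))
E
```

```text
t 24.15 pos [ 617.4 -157.7  136.9] force [-5.8  0.   6.7] grip 0.223 xaxis deg -54.46
dp [0.031, -0.069, -0.0]
144.8004107696668 104.33486114237495 [-0.43  0.64  1.25 -0.    1.25  2.09] [0.09051124 0.71846996 0.0148191 ]
```

View pics/side12.png

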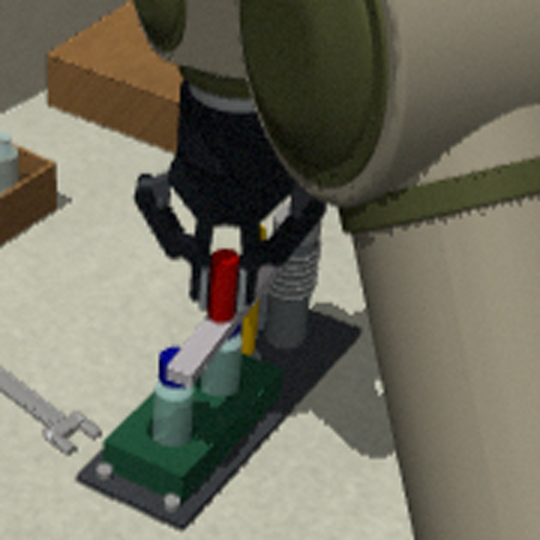

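View pics/top12.png

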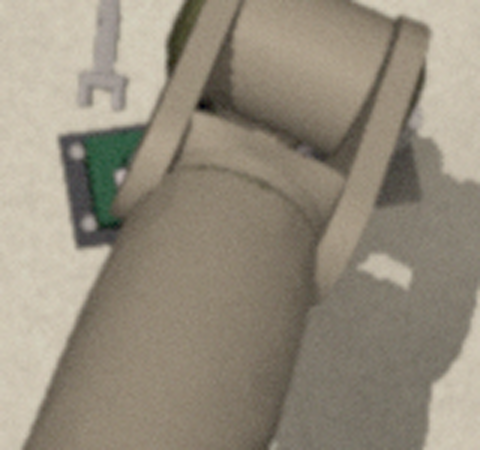

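The handle is pinched at side crop (225,285) and the bar is over both caps, about 6° short of the stop, with only the spring force of about 6 N. I'll advance to the stop and look for the rise in force.

>>> drive_tool(
  gripper=[0.1,0.1,0.1,0.1,0.1,0.1],
  dp=[
    [0.01,-0.023,0],
    [0.02,-0.046,0],
    [0.026,-0.058,0],
    [0.031,-0.069,0],
    [0.031,-0.069,0],
    [0.031,-0.069,0],
  ],
  twist=[0.02,0.04,0.05,0.06,0.06,0.06],
)

```text
time_s: 24.85
eef_pos: [631.9, -154.7, 137.0]
ee_rot: [0.0, 0.867, -0.499, -0.001]
force: [-6.8, 0.4, 8.1]
grip_width: 0.226
```

```bash
python3 g.py 636.3 -154 137
```

```text
t 24.85 pos [ 631.9 -154.7  137. ] force [-6.8  0.4  8.1] grip 0.226 xaxis deg -59.88
dp [0.008, -0.021, -0.0]
```

>>> drive_tool(
  gripper=[0.1,0.1,0.1,0.1],
  dp=[
    [0.004,-0.01,0],
    [0.008,-0.02,0],
    [0.008,-0.02,0],
    [0.008,-0.02,0],
  ],
  twist=[0.01,0.02,0.02,0.02],
)

```text
time_s: 25.25
eef_pos: [633.8, -154.5, 136.8]
ee_rot: [0.002, 0.859, -0.513, -0.004]
force: [-24.0, -0.5, 13.0]
grip_width: 0.227
```

>>> drive_tool(
  gripper=[0.1,0.1,0.1,0.1,0.1,0.1,0.1,0.1],
  dp=[
    [-0.002,0.004,0],
    [-0.002,0.004,0],
    [-0.002,0.004,0],
    [-0.002,0.004,0],
    [-0.002,0.004,0],
    [-0.002,0.004,0],
    [-0.002,0.004,0],
    [-0.002,0.004,0],
  ],
  twist=[0,0,0,0,0,0,0,0],
)

```text
time_s: 26.05
eef_pos: [633.5, -154.5, 136.9]
ee_rot: [0.002, 0.859, -0.513, -0.003]
force: [-19.2, -1.5, 11.5]
grip_width: 0.222
```

```bash
python3 - <<'E'
from h import *
from rig import ctrl,cams
s=ctrl.sense();r=s['eef_pos'][:2]-[653.3,-298];a=np.degrees(np.arctan2(r[1],r[0]));print(s['eef_pos'],s['force'],s['grip_width'],np.linalg.norm(r),a,'turn from rest',np.radians(170.0-a))
c=cams.capture('side');b=(300,80,480,260);p=c['pixels'][b[1]:b[3],b[0]:b[2],::-1].astype(float);p=np.clip(p*1.5,0,255).astype(np.uint8);cv2.imwrite(f'pics/side13.png',cv2.resize(p,None,fx=3.3,fy=3.3,interpolation=cv2.INTER_CUBIC));save('pics/full13.png',c)
E
```

```text
[ 633.52829672 -154.52589947  136.86248611] [-19.23285639  -1.50587934  11.46904162] 0.22233873749889477 144.83003063788735 97.84632663343221 turn from rest 1.2593191676551494
```

View pics/side13.png

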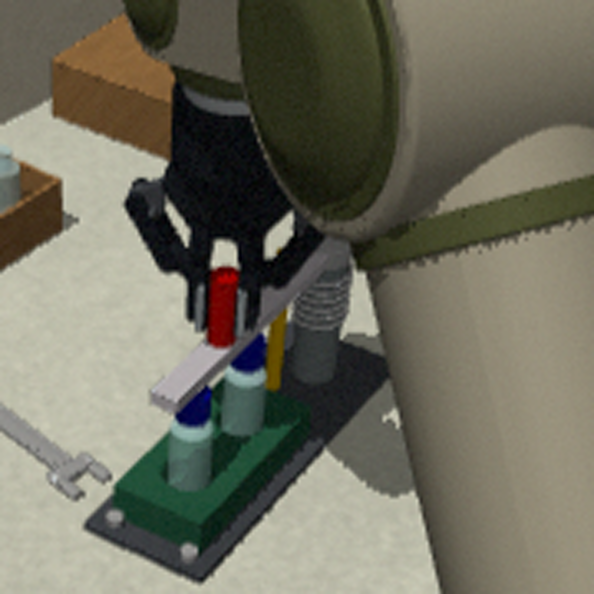

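View pics/full13.png

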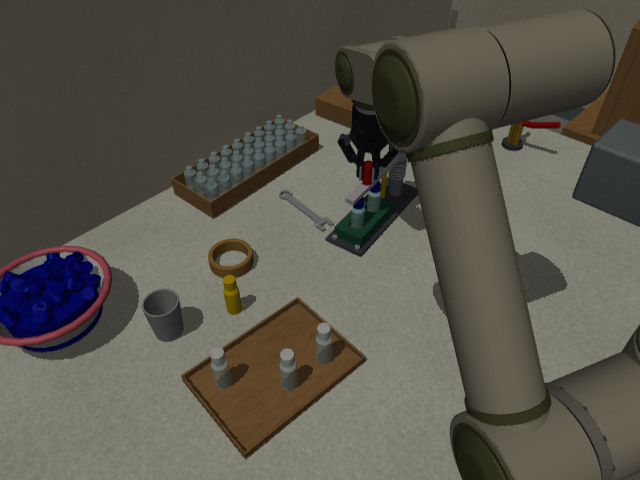

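The bar lies over both bottles with the handle gripped (side crop (222,305)). The white bottles, spanner, tape and beaker are where they began. The force rose from about 7 N to about 19 N with little further motion, so the bar is on its stop. I'll hand in.

```bash
python3 -c "
from rig import job;print(job.finish_job())"
```

```text
the job is handed in; nothing more can be done
None
```

I stood both blue-capped bottles in the gauge, one in each pocket. I then swung the bar forward by its red handle onto its stop and handed the job in at about 26 s with the gripper still holding it.

- **Bottles:** after each release, the cap top showed within about 1 px of where a fully seated bottle's should be, and both stood upright.
- **Bar:** it had turned about 1.26 rad by the arm's pose, against 1.25 given for the stop. The force along the push rose from about 7 N (spring alone) to 24 N as the bar met the stop. I eased off slightly and held it at about 19 N.
- **Bystanders:** in the last side picture the three white-capped bottles, spanner, tape roll and beaker looked to be where they started. I judged that by eye and did not measure it.
- **Disagreement:** my rough pocket centres from the two camera views differed by up to about 5 mm. I used the top view together with the pivot, stop and block geometry, and both bottles went in without any push-back.
- **Limits:** at the end the arm blocked the top camera's view of the gauge, so the final look came from the side camera only.

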